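# Hold the coating gauge probe on the marked spot of the tama

### The arm

A 7-joint arm with a two-finger parallel gripper is mounted at the origin on the work surface. World frame = base frame: x ahead of the robot, y to its left, z up, the work surface at z = 0. Lengths are in m, angles in rad, forces in N, time in s.
With the tool pointing down it reaches from about 0.4 to 0.85 m from the base axis. Payload 10.4 kg.
Tool frame: the origin (TCP) lies midway between the tips of the shut fingers; the grasp point (between the pads) lies 19 mm behind it (manip.grasp_offset is the distance from the TCP to the grasp point, in m); z points along the fingers, y is the line along which they close (so a half turn about z gives the same grasp; the last joint's range is limited). The gripper opens to 85 mm and grips with 20 to 120 N. Pads are 22 mm wide; open, the fingers measure 114 mm over their backs; the gripper's body (76 mm by 85 mm) begins 54 mm behind the grasp point. The pads swing forward as they close: fully open they stand 13 mm farther back than shut.
Start: joints at [1.293, 0.332, -0.065, 1.46, 0.022, 1.35, -0.088], TCP at [0.158, -0.605, 0.231] pointing down, gripper open.
Joint ranges: [-2.6, 2.6], [-0.5, 2.12], [-1.47, 1.34], [0.16, 2.42], [-1.27, 4.41], [0.06, 2.06], [-2.6, 2.6]. Speed limits (rad/s): [2.22, 2.22, 2.79, 2.79, 3.14, 3.14, 3.14].

### API

Orientations are given as a unit quaternion [x, y, z, w].
In Python, from workcell import manip gives the robot as it stands.
- The arm moves only by the shell command python3 jog.py [FORCE], which reads ROWS from standard input. ROWS is a JSON list of rows, 1 to 20 of them, each written [[rx, ry, rz], [dx, dy, dz], opening]: a rotation vector rx, ry, rz in shares of 4 rad (1.0 is 4 rad), then dx, dy, dz in parts of the range, where 1.0 means 1 m, then the opening from 0.0 (shut) to 1.0 (fully open); each row is the pose to reach, as a shift and turn from the pose commanded when the command began, along the tool's axes at that moment; what a row does not reach only later rows make up. A row lasts 1/8 s, in which the tool goes at most 0.0625 m and 0.188 rad, less where a joint would pass 70% of its speed; a pose out of reach is approached as far as the arm can. The fingers move at their own pace and stop on an object; FORCE is the grip in N (left out, the last holds). Time passes only in rows, so rows that do not move let the fingers close. It prints the time, the measured TCP pose, the force, the opening and the grip force at its end. No shift or turn number may pass 1 either way. Input that does not fit is refused with a message, and nothing moves.
- manip.get_obs(): the state, without advancing time (a new reading comes with each control period).
- manip.camera(name): name is "scene" or "top"; returns the picture (480x640x3 uint8, blue, green, red); there is no depth.
- manip.calibration(name): a dict with "fx", "fy", "cx", "cy" (pixels), "world_from_camera" (4x4, takes a point from camera to world coordinates). Camera axes: x right, y up, looking along -z (the intrinsics and any distortion apply to the point x, -y, -z); pixel columns grow to the right and rows downward; lengths in m; the calibration is good to about 2 mm. A picture is of the moment at which its call begins. calibration takes no time and is no camera call.
- manip.hand_in(): hands the job in; it is judged then, once.
The state is a dict: "clock": time; "joint_pos": joint angles; "joint_velocities": joint speeds; "tau": joint torques, N m; "position": TCP position; "ee_rot": TCP orientation; "ft_force": force on the tool from outside, world axes, zero at the start; "torque": the same for the moment, N m; "grip_width": opening from 0.0 (shut) to 1.0 (fully open); "grasp_force": force on a finger pad.
Only numpy, scipy, OpenCV 4.12 (cv2) and the standard library are available. Lean on these libraries where they do the work, as an engineer would, in place of code of your own. Each camera call takes 0.05 s, during which the arm holds its last target. There are 200 camera calls.

### The job

Take a lacquer-thickness reading on the black tama inside its white ring: if the ring is not already lined up with the red index mark at the front of the turntable, first swing the platter round the short way until it is (the spring knob is its handle); then take the pen probe from its dock and hold its tip inside the ring, square to the ball's surface, pressed lightly so that the sprung tip is about half way in. Keep the fingers off the lacquered ball, leave everything else on the bench where it is, and finish while still holding the probe pressed on the spot.

Things in the scene. Friction and masses are not known exactly. Their poses are not given: they have to be found in the camera images.
- turntable: Cast aluminium turntable, fixed. Origin on the bench under the platter's axis, z up along it; its -x axis points to the front lug with the red index mark (104 mm from the axis, top 54 mm above the bench) and faces the robot's side within about 17 degrees. Platter 180 mm across, flat top 54 mm above the bench
- platter (a joint): Angle of the platter, rad, growing counter-clockwise seen from above. 0 when the white ring (and the white line on the platter below it) is lined up with the red index mark. It turns more than a half turn either way with a light drag (about 0.1 N m) and stays where it is left
- knob_grip (a point): Middle of the spring knob's head: upright round black knob, 19 mm across, brass dot on top, over a coil spring on the platter 72 mm from its axis, a quarter turn counter-clockwise (from above) from the ring. Point 79 mm above the bench, head from 69 to 89. It only carries the platter round. Hold it with the fingers on the two sides along its direction of travel: the ball stands on its inner side
- tama: Black lacquered ball, 60 mm in diameter, fixed on the platter's spindle and turning with it. Origin at the ball's centre, on the platter's axis, 91.5 mm above the bench
- spot: The marked spot on the ball: the middle of a white ring sticker (18 mm outside, 12 mm inside). Origin on the ball's surface at the ring's centre; its z axis is the outward normal of the ball there, leaning 30 degrees from vertical
- dock: Grey block with a hole, 72 x 72 mm, 74 mm tall, fixed, the probe's stand. Origin under its centre on the bench, z up
- probe: Loose pen probe (0.12 kg) standing tip down in the dock. Origin on its axis under its orange collar (30 mm across, 8 tall), 74 mm above the bench; z along the axis away from the tip. Round black barrel 20 mm across from 8 to 83 mm above the origin, orange dome to 93. Below: nose 15 mm across, 45 long, then the sprung tip, in an 18 mm hole: lift it straight up 65 mm to clear the dock
- probe_tip (a joint): How far the sprung tip is pushed into the nose, m: 0 out, 0.010 fully in, 0.005 half way. Force is about 1 N when it starts to move, 2.8 N half way and 4.5 N fully in
- tip_end (a point): The end of the sprung tip, a white dome 8 mm across on a brass rod; on the probe's axis, 59 mm below the probe's origin when the tip is out. Moves with the tip
- cup: Bystander: glazed grey celadon cup, 74 mm across, 72 mm tall. Origin under its centre
- washer: Bystander: copper spacer washer lying flat, 32 mm across, 4 mm thick. Origin under its centre
- burnisher: Bystander: boxwood burnisher lying on the bench, 152 mm long, 19 mm thick, along its x axis. Origin under its middle
- readout: Bystander: the gauge's hand-held readout lying on the bench, 135 x 74 x 28 mm. Origin under its centre
- jar: Bystander: amber glass jar, 60 mm across, 75 mm tall. Origin under its centre
- ken: Bystander: unlacquered wooden kendama handle lying on the bench, about 172 mm long along its x axis, cross piece 68 mm wide, 40 mm high. Origin near its middle

How it is judged:
On the way:
1. the probe is lifted out of its dock in the fingers (height (world z) of tip_end above 0.08 m and contact force between probe and the fingers above 1 N), for 0.2 s.
At the end, for the whole second after the job is handed in: Platter within 0.25 rad of 0; probe still, held by the fingers, clear of the dock; tip within 6 mm of the ring's centre, axis within 0.2 rad of the ball's normal, sprung tip 2 to 8.5 mm in, pressing 0.8 to 6 N; all through the second after the program ends (value of joint platter between -0.25 and 0.25 rad and distance between tip_end and spot below 0.006 m and angle between the z axis of probe and the z axis of spot, either way round below 0.2 rad and value of joint probe_tip between 0.002 and 0.0085 m and contact force between probe and tama between 0.8 and 6 N and contact force between probe and the fingers above 1 N and contact force between probe and dock below 0.1 N and linear speed of probe below 0.01 m/s); the arm keeps its last pose, push and grip.
It fails at once if the robot's fingers or arm touch the lacquered ball (contact force between any of the fingers, the arm and tama above 0.3 N).
It fails at once if the probe touches the ball before the ring is lined up with the index mark (platter more than 0.3 rad off) (contact force between probe and tama above 0.3 N and (value of joint platter above 0.3 rad or value of joint platter below -0.3 rad)).
It fails at once if the probe is pressed on the ball with more than 12 N (contact force between probe and tama above 12 N).
It fails at once if the platter is swung the long way round (more than 1.9 rad from the index mark) (value of joint platter above 1.9 rad or value of joint platter below -1.9 rad).
It fails at once if a bystander is moved by more than 20 mm (distance of any of cup, washer, burnisher, readout, jar, ken from where it was at the start of the episode above 0.02 m).
It also fails if it takes over 48 s, if anything falls off the work surface, if the arm or the gripper's body presses on something with over 40 N, if the wrist force passes 120 N, or if a joint passes its speed limit or range.

## Working session

There is one attempt and no reset: what is moved stays moved. The work goes in short steps, Python scripts to look and compute and a shell command to move; the robot and the scene stay as the last step left them, time stands still between calls to the robot, and variables do not carry over. Pictures are saved under pics/ and viewed, at most 10 in all, crops included, and the job is handed in when it is done.

```bash
ls; mkdir -p pics; python3 - <<'E'
from workcell import manip
import cv2,numpy as np
for n in("scene","top"):
    cv2.imwrite(f"pics/{n}0.png",manip.camera(n)); c=manip.calibration(n); print({k:(np.round(v,4).tolist()) for k,v in c.items()})
o=manip.get_obs(); print(o["clock"],o["position"],o["ee_rot"],o["grip_width"],manip.grasp_offset)
E
```

```text
jog.py
pics
workcell.py
{'fx': 502.137, 'fy': 502.137, 'cx': 320.1286, 'cy': 242.5822, 'world_from_camera': [[0.5308, -0.6852, 0.4988, 1.0935], [0.8475, 0.4314, -0.3092, -0.3775], [-0.0033, 0.5869, 0.8097, 1.0076], [0.0, 0.0, 0.0, 1.0]]}
{'fx': 529.7165, 'fy': 529.7165, 'cx': 321.9318, 'cy': 238.3805, 'world_from_camera': [[0.017, 0.999, -0.0415, 0.4864], [-0.9998, 0.0175, 0.0117, -0.0353], [0.0124, 0.0413, 0.9991, 1.2724], [0.0, 0.0, 0.0, 1.0]]}
0.1 [ 0.15744049 -0.60449237  0.23060112] [ 9.91894897e-01  1.27059471e-01 -1.17042443e-04 -6.24829109e-04] 1.0022172417163315 0.0187
```

View pics/scene0.png

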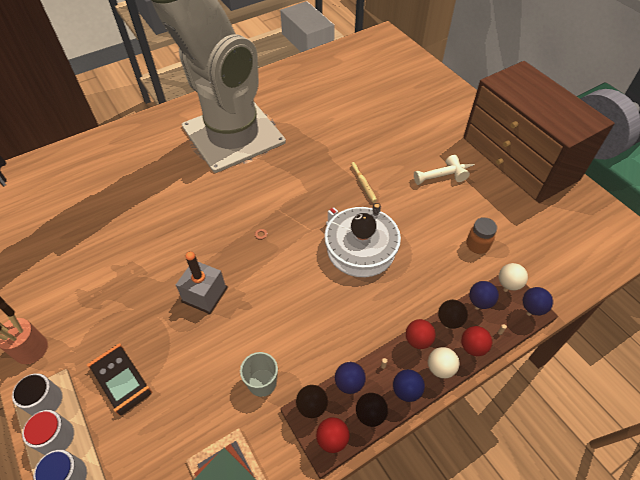

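View pics/top0.png

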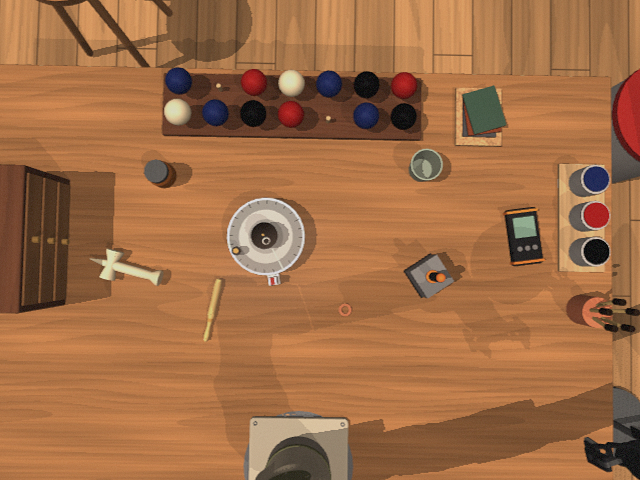

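```bash
python3 - <<'E'
import cv2,numpy as np
a=cv2.imread("pics/top0.png");b=cv2.imread("pics/scene0.png")
A=cv2.resize(a[190:295,215:320],(400,400),interpolation=cv2.INTER_CUBIC)
C=cv2.resize(a[245:305,400:460],(400,400),interpolation=cv2.INTER_CUBIC)
cv2.imwrite("pics/crop0.png",np.hstack([A,cv2.resize(b[185:285,315:415],(400,400),interpolation=cv2.INTER_CUBIC)]))
E
```

```text
(no output)
```

View pics/crop0.png

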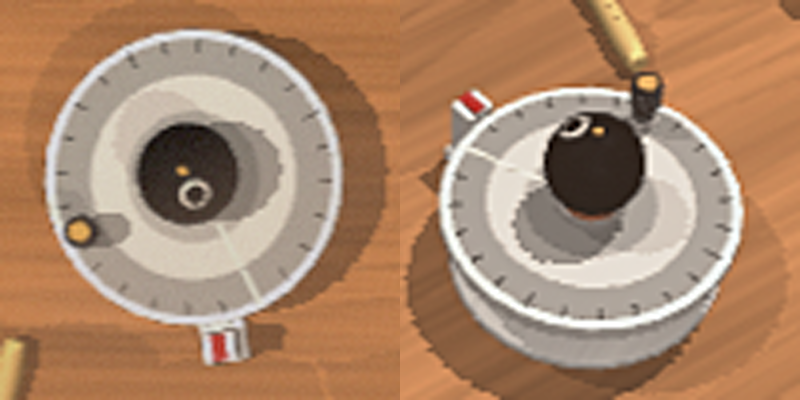

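```bash
cat > h.py <<'E'
import cv2,numpy as np
from workcell import manip
def ray(n,p):
    c=manip.calibration(n);T=np.array(c["world_from_camera"])
    d=T[:3,:3]@[(p[0]-c["cx"])/c["fx"],-(p[1]-c["cy"])/c["fy"],-1]
    return T[:3,3],d/np.linalg.norm(d)
def onz(n,p,z):
    o,d=ray(n,p);return o+d*(z-o[2])/d[2]
def tri(p,q):
    o,d=ray("top",p);a,e=ray("scene",q)
    s=np.linalg.lstsq(np.c_[d,-e],a-o,rcond=None)[0]
    A,B=o+s[0]*d,a+s[1]*e
    return (A+B)/2,np.linalg.norm(A-B)
def blobs(img,lo,hi,box,amin=4):
    x0,y0,x1,y1=box;h=cv2.cvtColor(img[y0:y1,x0:x1],cv2.COLOR_BGR2HSV)
    m=cv2.inRange(h,np.array(lo),np.array(hi));k,_,s,c=cv2.connectedComponentsWithStats(m)
    return [(s[i][4],(c[i]+[x0,y0]).round(2),(s[i][:4]+[x0,y0,0,0]).tolist()) for i in range(1,k) if s[i][4]>=amin]
E
python3 - <<'E'
from h import *
t=cv2.imread("pics/top0.png");s=cv2.imread("pics/scene0.png")
print("brass",blobs(t,(10,100,140),(30,255,255),(225,240,248,262)))
print("red",blobs(t,(0,150,100),(6,255,255),(262,272,285,290)),blobs(t,(172,120,100),(180,255,255),(262,272,285,290)))
print("orange top",blobs(t,(3,200,150),(16,255,255),(410,255,450,298)))
print("orange scene",blobs(s,(3,200,150),(16,255,255),(175,240,230,300)))
h=cv2.cvtColor(t,cv2.COLOR_BGR2HSV)[190:295,215:320]
m=cv2.inRange(h,(0,0,0),(180,60,255));m=cv2.morphologyEx(m,cv2.MORPH_OPEN,np.ones((3,3)))
c=max(cv2.findContours(m,0,1)[0],key=cv2.contourArea);print(cv2.fitEllipse(cv2.convexHull(c)),cv2.minEnclosingCircle(c))
# ball & ring
b=cv2.inRange(t[220:257,248:285],(0,0,0),(70,70,70));print("ball",[(cv2.contourArea(c),cv2.minEnclosingCircle(c)) for c in cv2.findContours(b,0,1)[0] if cv2.contourArea(c)>50])
print("ring",blobs(t,(0,0,110),(180,90,255),(255,228,276,250)))
E
```

```text
brass [(np.int32(111), array([227.86, 254.08]), [225, 240, 11, 22]), (np.int32(23), array([235.39, 250.22]), [233, 248, 6, 5])]
red [(np.int32(18), array([272.06, 280.56]), [271, 278, 3, 7])] []
orange top [(np.int32(7), array([443.29, 277.  ]), [442, 274, 3, 7]), (np.int32(4), array([437.  , 276.75]), [436, 276, 3, 3])]
orange scene []
((51.095542907714844, 48.91422653198242), (76.60124969482422, 85.72633361816406), 169.40357971191406) ((51.353023529052734, 51.368858337402344), 43.940650939941406)
ball [(373.5, ((15.694029808044434, 14.768656730651855), 12.909577369689941))]
ring [(np.int32(39), array([265.67, 240.38]), [262, 237, 9, 8]), (np.int32(56), array([266.66, 247.62]), [255, 243, 21, 7])]
```

```bash
python3 - <<'E'
from h import *
t=cv2.imread("pics/top0.png");s=cv2.imread("pics/scene0.png")
h=cv2.cvtColor(t,cv2.COLOR_BGR2HSV)[190:295,215:320]
m=cv2.inRange(h,(0,0,0),(180,60,255));m=cv2.morphologyEx(m,cv2.MORPH_OPEN,np.ones((3,3)));m[86:]=0
c=cv2.convexHull(max(cv2.findContours(m,0,1)[0],key=cv2.contourArea))[:,0]+[215,190]
P=np.array([onz("top",p,.054)[:2] for p in c]);P=P[(c[:,1]<260)]
q=np.linalg.lstsq(np.c_[2*P,np.ones(len(P))],(P**2).sum(1),rcond=None)[0];r=np.sqrt(q[2]+q[0]**2+q[1]**2)
C=q[:2];print("centre",C,"r",r,"eye",onz("top",(266,236.1),.054))
print("ballcentre",onz("top",(263.7,234.8),.0915))
I=onz("top",(272.06,280.56),.054);K=onz("top",(235.39,250.22),.089);R=onz("top",(265.67,240.38),.0915+.026)
L=onz("top",((258+.5)/3.81-.5+215,(300+.5)/3.81-.5+190),.054)
for n,p in(("index",I),("knob",K),("ring",R),("line",L)):
    d=p[:2]-C;print(n,p.round(4),np.hypot(*d).round(4),np.degrees(np.arctan2(d[1],d[0])).round(1))
for im,pts in((t,[(440,277),(432,277),(428,277)]),(s,[(190,258),(195,270),(197,280)])):
    print([cv2.cvtColor(im,cv2.COLOR_BGR2HSV)[y,x] for x,y in pts])
cv2.imwrite("pics/crop1.png",np.hstack([cv2.resize(t[247:307,400:460],(400,400),interpolation=2),cv2.resize(s[245:315,165:235],(400,400),interpolation=2)]))
E
```

```text
centre [0.54013408 0.08026841] r 0.08956038114675875 eye [0.54010674 0.0791607  0.054     ]
ballcentre [0.54126512 0.08081888 0.0915    ]
index [0.4384 0.0631 0.054 ] 0.1032 -170.4
knob [0.5059 0.1433 0.089 ] 0.0718 118.5
ring [0.528  0.0737 0.1175] 0.0138 -151.7
line [0.4667 0.0401 0.054 ] 0.0837 -151.3
[array([ 15, 187, 217], dtype=uint8), array([30, 38, 27], dtype=uint8), array([ 15, 179, 182], dtype=uint8)]
[array([  9, 186, 213], dtype=uint8), array([ 12, 125,  51], dtype=uint8), array([ 11, 180, 232], dtype=uint8)]
```

View pics/crop1.png

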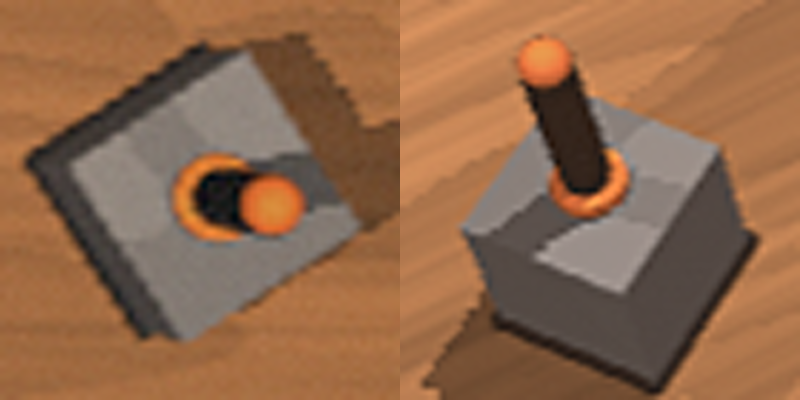

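```bash
python3 - <<'E'
from h import *
print("dome",tri((440.4,277.3),(190.1,255.4)),onz("top",(440.4,277.3),.158))
print("collar",onz("top",(432.3,276.3),.080),onz("scene",(165+590.5*.175-70.5,245+185.5*.175-.5),.080))
from scipy.spatial.transform import Rotation as R
o=manip.get_obs();T=R.from_quat(o["ee_rot"]);p=o["position"]
C=np.array([.5405,.0803])
K=np.array([.5059,.1433,.063]); print("d knob tool",T.inv().apply(K-p))
E
```

```text
dome (array([ 0.45573981, -0.29751713,  0.15955792]), np.float64(0.002560577170766978)) [ 0.45516677 -0.29908745  0.158     ]
collar [ 0.45492094 -0.29924098  0.08      ] [ 0.45851759 -0.29741539  0.08      ]
d knob tool [ 0.52570879 -0.63560177  0.16836941]
```

```bash
cat > d.py <<'E'
# delta from current commanded(~measured) pose to targets given as world pos (+ tool y angle deg, tool down)
from h import *
from scipy.spatial.transform import Rotation as R
def delta(p,Rm=None):
    o=manip.get_obs();T=R.from_quat(o["ee_rot"])
    w=(T.inv()*Rm).as_rotvec() if Rm is not None else np.zeros(3)
    return np.r_[w,T.inv().apply(np.array(p)-o["position"])].round(4)
def down(ang):
    a=np.radians(ang);y=np.array([np.cos(a),np.sin(a),0]);z=np.array([0,0,-1.]);return R.from_matrix(np.c_[np.cross(y,z),y,z])
E
python3 - <<'E'
from d import *
for q in((.38,-.42,.231),(.49,-.15,.2),(.5059,.1433,.15)):print(delta(q,down(28.5)))
E
```

```text
[-1.0000e-03 -1.1000e-03 -1.8134e+00  2.6190e-01 -1.2240e-01 -3.0000e-04]
[-1.0000e-03 -1.1000e-03 -1.8134e+00  4.3640e-01 -3.5600e-01  3.1000e-02]
[-1.0000e-03 -1.1000e-03 -1.8134e+00  5.2570e-01 -6.3570e-01  8.1400e-02]
```

The manual's scale: turns go in shares of 4 rad. Converting my numbers, -1.813 rad is -0.4533.

```bash
echo '[[[0,0,-0.2],[0.262,-0.122,0],0.6],[[0,0,-0.2],[0.262,-0.122,0],0.6],[[0,0,-0.2],[0.262,-0.122,0],0.6],[[0,0,-0.2],[0.262,-0.122,0],0.6],[[0,0,-0.225],[0.262,-0.122,0],0.6],[[0,0,-0.325],[0.436,-0.356,0.031],0.6],[[0,0,-0.325],[0.436,-0.356,0.031],0.6],[[0,0,-0.325],[0.436,-0.356,0.031],0.6],[[0,0,-0.35],[0.436,-0.356,0.031],0.6],[[0,0,-0.375],[0.436,-0.356,0.031],0.6],[[0,0,-0.4533],[0.526,-0.636,0.06],0.6],[[0,0,-0.4533],[0.526,-0.636,0.081],0.6],[[0,0,-0.4533],[0.526,-0.636,0.081],0.6],[[0,0,-0.4533],[0.526,-0.636,0.081],0.6],[[0,0,-0.4533],[0.526,-0.636,0.081],0.6],[[0,0,-0.4533],[0.526,-0.636,0.081],0.6]]' | python3 jog.py 25; python3 - <<'E'
from d import *
print(delta((.5059,.1433,.063),down(28.5)),manip.get_obs()["joint_pos"])
E
```

```text
clock: 2.1
position: [0.5048, 0.1476, 0.1496]
ee_rot: [0.509, 0.861, 0.0, -0.001]
ft_force: [0.0, -1.5, 0.3]
grip_width: 0.601
grasp_force: 0.0
[-0.0006 -0.0024  0.0063 -0.0045 -0.0011  0.0865] [ 0.36395833  0.28196155 -0.83656669  1.79010172  0.22374544  1.16966553
 -0.0375806 ]
```

```bash
echo '[[[0,0,0],[0,0,0.04],0.6],[[0,0,0],[0,0,0.04],0.6],[[0,0,0],[0,0,0.04],0.6]]' | python3 jog.py; python3 - <<'E'
from d import *
print(delta((.5059,.1433,.063),down(28.5)))
cv2.imwrite("pics/t1.png",manip.camera("top"))
s=manip.camera("scene");t=cv2.imread("pics/t1.png")
cv2.imwrite("pics/crop2.png",np.hstack([cv2.resize(t[190:295,200:305],(400,400),interpolation=2),cv2.resize(s[130:270,290:430],(400,400),interpolation=2)]))
E
```

```text
clock: 2.48
position: [0.5067, 0.1428, 0.1113]
ee_rot: [0.512, 0.859, 0.0, 0.0]
ft_force: [-0.2, -0.1, 0.1]
grip_width: 0.601
grasp_force: 0.0
[ 0.0005  0.0002 -0.0012  0.0009 -0.0005  0.0483]
```

View pics/crop2.png

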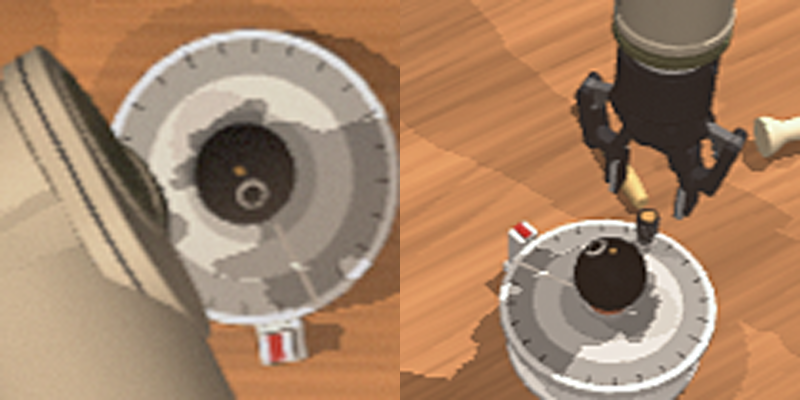

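The crop shows the open fingers straddling the knob, clear of the ball; the ring and white line are still right of the index mark. Descend and grip.

```bash
echo '[[[0,0,0],[0.001,0,0.025],0.6],[[0,0,0],[0.001,0,0.047],0.6],[[0,0,0],[0.001,0,0.047],0.6],[[0,0,0],[0.001,0,0.047],0],[[0,0,0],[0.001,0,0.047],0],[[0,0,0],[0.001,0,0.047],0],[[0,0,0],[0.001,0,0.047],0],[[0,0,0],[0.001,0,0.047],0]]' | python3 jog.py 25; python3 - <<'E'
from d import *
C=np.array([.5405,.0803]);p=manip.get_obs()["position"];v=p[:2]-C
a0=np.arctan2(v[1],v[0]);print(np.hypot(*v),np.degrees(a0))
for f in(.25,.5,.75,1):
    a=a0-f*np.radians(18.9);q=C+np.hypot(*v)*np.array([np.cos(a),np.sin(a)])
    print(delta((*q,p[2]),down(28.5-18.9*f)))
E
```

```text
clock: 3.58
position: [0.5066, 0.1443, 0.0646]
ee_rot: [0.512, 0.859, 0.001, 0.001]
ft_force: [-0.9, -0.1, 6.8]
grip_width: 0.212
grasp_force: 24.3
0.07241370279688082 117.89565991007889
[ 0.0018  0.0008  0.0818 -0.0003  0.006   0.    ]
[ 0.0018  0.0008  0.1643 -0.0011  0.0119  0.    ]
[ 0.0018  0.0007  0.2468 -0.0024  0.0177  0.    ]
[ 0.0019  0.0006  0.3292 -0.0041  0.0234  0.    ]
```

Scaled: 0.329 rad is 0.0823.

```bash
echo '[[[0,0,0.01],[0,0.003,0],0],[[0,0,0.0205],[-0.0003,0.006,0],0],[[0,0,0.0308],[-0.0007,0.009,0],0],[[0,0,0.041],[-0.0011,0.012,0],0],[[0,0,0.0513],[-0.0017,0.0148,0],0],[[0,0,0.0618],[-0.0024,0.0177,0],0],[[0,0,0.072],[-0.0032,0.0206,0],0],[[0,0,0.0823],[-0.0041,0.0234,0],0],[[0,0,0.0823],[-0.0041,0.0234,0],0],[[0,0,0.0823],[-0.0041,0.0234,0],0]]' | python3 jog.py; python3 - <<'E'
from d import *
t=manip.camera("top");cv2.imwrite("pics/t2.png",t)
C=np.array([.5405,.0803]);v=manip.get_obs()["position"][:2]-C
print(np.hypot(*v),np.degrees(np.arctan2(v[1],v[0])))
r=[b for b in blobs(t,(0,0,110),(180,90,255),(255,228,276,250))];print(r)
for b in r:
    d=onz("top",b[1],.1175)[:2]-C;print(np.hypot(*d),np.degrees(np.arctan2(d[1],d[0])))
E
```

```text
clock: 4.82
position: [0.529, 0.1519, 0.0647]
ee_rot: [0.645, 0.764, 0.001, 0.001]
ft_force: [-1.6, -0.0, 6.3]
grip_width: 0.211
grasp_force: 24.4
0.0725529262566489 99.10107400981876
[(np.int32(30), array([263.6 , 241.03]), [260, 238, 8, 7]), (np.int32(50), array([267.04, 247.7 ]), [255, 243, 21, 7])]
0.014190051661402336 -171.4360342963672
0.0301100446493905 -160.7898940574119
```

```bash
echo '[[[0,0,0],[0,0,0],0.6],[[0,0,0],[0,0,0],0.6],[[0,0,0],[0,0,0],0.6],[[0,0,0],[0,0,-0.06],0.6],[[0,0,0],[0,0,-0.12],0.6],[[0,0,0],[0,0,-0.15],0.6],[[0,0,0],[0,0,-0.15],0.6],[[0,0,0],[0,0,-0.15],0.6]]' | python3 jog.py; python3 - <<'E'
from d import *
for q in((.54,-.05,.215),(.4555,-.2985,.215)):print(delta(q,down(-33)))
E
```

```text
clock: 5.88
position: [0.5279, 0.1513, 0.2124]
ee_rot: [0.645, 0.764, -0.001, -0.0]
ft_force: [-0.1, -0.4, 0.2]
grip_width: 0.599
grasp_force: 0.0
[-9.000e-04  7.000e-04  7.439e-01 -2.005e-01 -2.180e-02 -2.500e-03]
[-9.000e-04  7.000e-04  7.439e-01 -4.314e-01 -1.466e-01 -2.300e-03]
```

Scaled: 0.744 rad is 0.186.

```bash
echo '[[[0,0,0.0375],[-0.06,-0.007,0],0.7],[[0,0,0.075],[-0.12,-0.014,0],0.7],[[0,0,0.1125],[-0.2,-0.022,0],0.7],[[0,0,0.15],[-0.25,-0.05,0],0.7],[[0,0,0.186],[-0.31,-0.08,0],0.7],[[0,0,0.186],[-0.37,-0.11,0],0.7],[[0,0,0.186],[-0.431,-0.147,0],0.7],[[0,0,0.186],[-0.431,-0.147,0],0.7],[[0,0,0.186],[-0.431,-0.147,0],0.7],[[0,0,0.186],[-0.431,-0.147,0],0.7],[[0,0,0.186],[-0.431,-0.147,0],0.7]]' | python3 jog.py 40; python3 - <<'E'
from d import *
print(delta((.4555,-.2985,.1033),down(-33)))
t=manip.camera("top");s=manip.camera("scene");cv2.imwrite("pics/t3.png",t)
C=np.array([.5405,.0803])
for b in blobs(t,(0,0,110),(180,90,255),(255,228,276,250)):
    d=onz("top",b[1],.1175)[:2]-C;print(b,np.hypot(*d),np.degrees(np.arctan2(d[1],d[0])))
cv2.imwrite("pics/crop3.png",np.hstack([cv2.resize(t[190:295,215:320],(400,400),interpolation=2),cv2.resize(s[190:310,140:260],(400,400),interpolation=2)]))
E
```

```text
clock: 7.25
position: [0.456, -0.2965, 0.2129]
ee_rot: [0.878, 0.478, -0.0, -0.0]
ft_force: [-0.7, -0.5, 0.1]
grip_width: 0.696
grasp_force: 0.0
[-0.0006 -0.0003  0.0022 -0.002   0.0008  0.1096]
(np.int32(35), array([263.43, 240.86]), [260, 238, 8, 7]) 0.013777450992427444 -172.76450011168004
(np.int32(52), array([266.23, 247.83]), [255, 244, 21, 6]) 0.029880436976086198 -164.16853845911888
```

View pics/crop3.png

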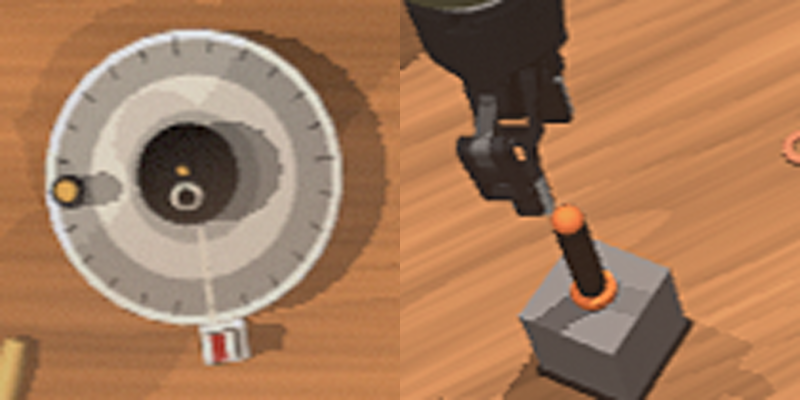

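The ring and line now point at the index mark (line end 210,315; mark 219,347), and the gripper is above the probe dome. Descend.

```bash
echo '[[[0,0,0],[-0.001,0,0.03],0.7],[[0,0,0],[-0.001,0,0.06],0.7],[[0,0,0],[-0.001,0,0.06],0.7]]' | python3 jog.py; python3 - <<'E'
from d import *
print(delta((.4555,-.2985,.1033),down(-33)))
E
echo '[[[0,0,0],[0,0,0.025],0.7],[[0,0,0],[0,0,0.05],0.7],[[0,0,0],[0,0,0.05],0.7],[[0,0,0],[0,0,0.05],0.7]]' | python3 jog.py
```

```text
clock: 7.72
position: [0.4539, -0.2976, 0.1515]
ee_rot: [0.879, 0.478, -0.001, -0.002]
ft_force: [0.1, -0.4, 1.0]
grip_width: 0.697
grasp_force: 0.0
[-0.0039 -0.0001  0.0008  0.0001  0.002   0.0482]
clock: 8.22
position: [0.4558, -0.299, 0.1051]
ee_rot: [0.879, 0.477, 0.0, 0.001]
ft_force: [-0.3, 0.1, -0.0]
grip_width: 0.697
grasp_force: 0.0
```

Close at 60 N, then lift 90 mm.

```bash
echo '[[[0,0,0],[0,0,0],0],[[0,0,0],[0,0,0],0],[[0,0,0],[0,0,0],0],[[0,0,0],[0,0,0],0],[[0,0,0],[0,0,0],0],[[0,0,0],[0,0,0],0]]' | python3 jog.py 60 && echo '[[[0,0,0],[0,0,-0.02],0],[[0,0,0],[0,0,-0.04],0],[[0,0,0],[0,0,-0.06],0],[[0,0,0],[0,0,-0.08],0],[[0,0,0],[0,0,-0.11],0],[[0,0,0],[0,0,-0.13],0],[[0,0,0],[0,0,-0.13],0],[[0,0,0],[0,0,-0.13],0]]' | python3 jog.py; python3 - <<'E'
from d import *
t=manip.camera("top");s=manip.camera("scene");cv2.imwrite("pics/t4.png",t);cv2.imwrite("pics/s4.png",s)
cv2.imwrite("pics/crop4.png",np.hstack([cv2.resize(t[235:315,395:475],(400,400),interpolation=2),cv2.resize(s[190:310,140:260],(400,400),interpolation=2)]))
E
```

```text
clock: 8.98
position: [0.4552, -0.2988, 0.1039]
ee_rot: [0.879, 0.477, 0.0, 0.0]
ft_force: [-1.5, 0.1, 6.3]
grip_width: 0.217
grasp_force: 58.5
clock: 9.98
position: [0.4544, -0.2985, 0.2321]
ee_rot: [0.879, 0.477, -0.0, -0.001]
ft_force: [-0.3, -0.2, -1.6]
grip_width: 0.22
grasp_force: 58.6
```

View pics/crop4.png

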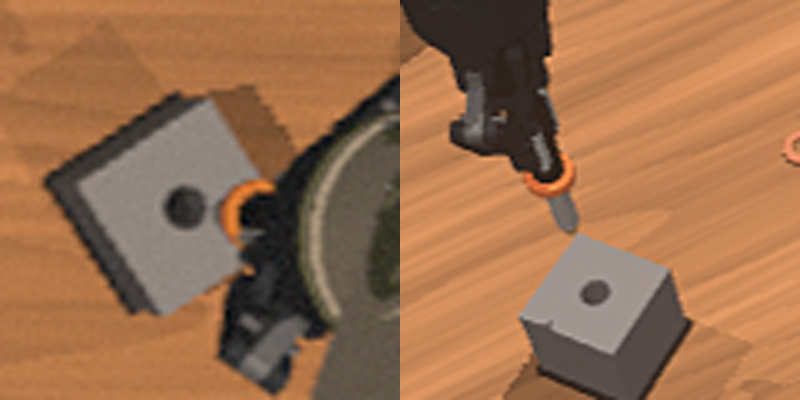

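```bash
cat >> h.py <<'E'
def proj(n,P):
    c=manip.calibration(n);T=np.array(c["world_from_camera"]);q=T[:3,:3].T@(np.array(P)-T[:3,3])
    return np.array([c["cx"]+c["fx"]*q[0]/-q[2],c["cy"]+c["fy"]*q[1]/q[2]])
E
python3 - <<'E'
from d import *
for n in("top","scene"):
    for z in(.206,.145):print(n,z,proj(n,(.4544,-.2985,z)).round(1))
# final target
C=np.array([.5405,.0803])
for az in(-171.5,):
    a=np.radians(az);n=np.array([.5*np.cos(a),.5*np.sin(a),np.cos(np.pi/6)])
    S=np.array([*C,.0915])+.03*n;print("spot",S)
    z=-n;y=np.array([-np.cos(a),-np.sin(a),0]);y-=y@z*z;y/=np.linalg.norm(y)
    Rm=R.from_matrix(np.c_[np.cross(y,z),y,z])
    for g in(.05,.02,-.005):
        P=S+n*(.0889+g);print(g,P.round(4),delta(P,Rm))
    v=manip.get_obs();print(v["joint_pos"].round(2))
E
```

```text
top 0.206 [445.7 278.4]
top 0.145 [438.7 277.5]
scene 0.206 [183.7 241.8]
scene 0.145 [190.3 259.1]
spot [0.52566476 0.07808286 0.11748076]
0.05 [0.457  0.0678 0.2378] [-0.5022  0.1889 -0.7077  0.3086 -0.1973 -0.0054]
0.02 [0.4718 0.07   0.2118] [-0.5022  0.1889 -0.7077  0.3185 -0.186   0.0206]
-0.005 [0.4842 0.0719 0.1901] [-0.5022  0.1889 -0.7077  0.3268 -0.1766  0.0422]
[ 0.84  0.18 -0.39  1.66  0.07  1.32 -0.13]
```

Scaled: -0.25 rad is -0.0625.

```bash
echo '[[[-0.021,0.008,-0.0295],[0.05,-0.033,-0.01],0],[[-0.042,0.0158,-0.059],[0.1,-0.066,-0.02],0],[[-0.0625,0.0238,-0.0885],[0.15,-0.098,-0.02],0],[[-0.0825,0.0315,-0.118],[0.2,-0.13,-0.02],0],[[-0.1045,0.0393,-0.1475],[0.25,-0.165,-0.015],0],[[-0.1255,0.0473,-0.177],[0.309,-0.197,-0.005],0],[[-0.1255,0.0473,-0.177],[0.309,-0.197,-0.005],0],[[-0.1255,0.0473,-0.177],[0.309,-0.197,-0.005],0],[[-0.1255,0.0473,-0.177],[0.309,-0.197,-0.005],0],[[-0.1255,0.0473,-0.177],[0.309,-0.197,-0.005],0],[[-0.1255,0.0473,-0.177],[0.309,-0.197,-0.005],0],[[-0.1255,0.0473,-0.177],[0.309,-0.197,-0.005],0]]' | python3 jog.py; cat > fin.py <<'E'
from d import *
C=np.array([.5405,.0803]);a=np.radians(-172);n=np.array([.5*np.cos(a),.5*np.sin(a),np.cos(np.pi/6)])
S=np.array([*C,.0915])+.03*n
z=-n;y=np.array([-np.cos(a),-np.sin(a),0]);y-=y@z*z;y/=np.linalg.norm(y)
Rm=R.from_matrix(np.c_[np.cross(y,z),y,z])
def rep():
    for g in(.02,.005,0,-.005):print(g,delta(S+n*(.0889+g),Rm))
    o=manip.get_obs();T=R.from_quat(o["ee_rot"]).as_matrix();tip=o["position"]+.0889*T[:,2]
    print("tip",tip.round(4),"proj",proj("top",tip),proj("scene",tip),"lat",(T.T@(S-tip)).round(4),o["joint_pos"].round(2))
E
python3 - <<'E'
from fin import *
rep()
t=manip.camera("top");s=manip.camera("scene");cv2.imwrite("pics/t5.png",t);cv2.imwrite("pics/s5.png",s)
cv2.imwrite("pics/crop5.png",np.hstack([cv2.resize(t[200:280,225:305],(400,400),interpolation=2),cv2.resize(s[160:240,310:390],(400,400),interpolation=2)]))
E
```

```text
clock: 11.58
position: [0.4581, 0.0674, 0.2383]
ee_rot: [0.63, 0.732, 0.196, 0.17]
ft_force: [-0.2, -0.4, -2.4]
grip_width: 0.217
grasp_force: 59.0
0.02 [ 0.0012 -0.0033  0.0079  0.0012 -0.0012  0.0299]
0.005 [ 0.0012 -0.0033  0.0079  0.0011 -0.0012  0.0449]
0 [ 0.0012 -0.0033  0.0079  0.0011 -0.0012  0.0499]
-0.005 [ 0.0012 -0.0033  0.0079  0.0011 -0.0012  0.0549]
tip [0.5021 0.0739 0.1613] proj [263.33529656 251.91973536] [352.20490735 196.2733321 ] lat [ 0.0008 -0.0013  0.0499] [ 0.55 -0.47 -0.63  2.24 -0.41  0.79  0.26]
```

View pics/crop5.png

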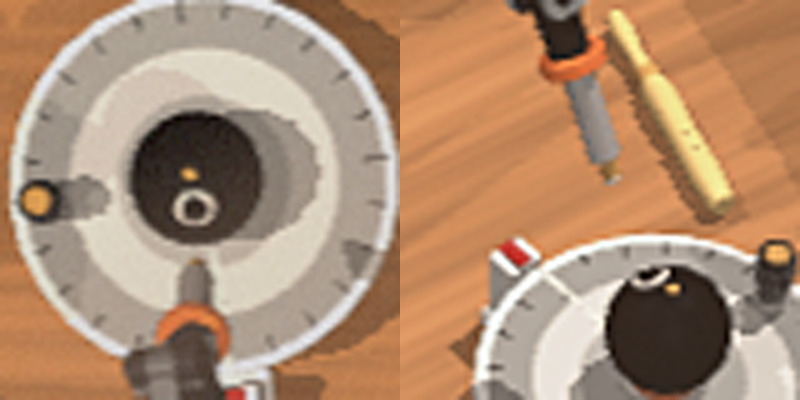

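Scaled: 0.008 rad is 0.002.

```bash
python3 - <<'E'
from fin import *
print(S,tri((263.6,241.3),(359.6,214.6)),proj("top",S),proj("scene",S))
E
echo '[[[0,0,0.002],[0.001,-0.001,0.015],0],[[0,0,0.002],[0.001,-0.001,0.03],0],[[0,0,0.002],[0.001,-0.001,0.037],0],[[0,0,0.002],[0.001,-0.001,0.037],0],[[0,0,0.002],[0.001,-0.001,0.037],0],[[0,0,0.002],[0.001,-0.001,0.037],0]]' | python3 jog.py; python3 -c "
from fin import *
rep()"
```

```text
[0.52564598 0.0782124  0.11748076] (array([0.52641058, 0.07899205, 0.11850157]), np.float64(0.0021419827029070275)) [263.58100701 241.40718106] [358.63013772 214.83678086]
clock: 12.42
position: [0.4754, 0.0712, 0.2063]
ee_rot: [0.633, 0.729, 0.197, 0.169]
ft_force: [-0.7, -0.4, -0.8]
grip_width: 0.216
grasp_force: 59.0
0.02 [ 0.002  -0.0031  0.0005 -0.0001 -0.0005 -0.0067]
0.005 [ 0.002  -0.0031  0.0005 -0.0001 -0.0005  0.0083]
0 [ 0.002  -0.0031  0.0005 -0.0001 -0.0005  0.0133]
-0.005 [ 0.002  -0.0031  0.0005 -0.0001 -0.0005  0.0183]
tip [0.5196 0.0777 0.1294] proj [263.20563118 244.02884761] [357.238783   209.85436248] lat [-0.0004 -0.0007  0.0133] [ 0.57 -0.39 -0.7   2.25 -0.39  0.69  0.23]
```

```bash
cat > f.py <<'E'
from fin import *
T=R.from_quat(manip.get_obs()["ee_rot"]).as_matrix();F=[]
for i in range(5):
    manip.camera("top");F.append(np.array(manip.get_obs()["ft_force"])@T)
print("F tool",np.mean(F,0).round(2),np.std(F,0).round(2));rep()
E
python3 f.py|head -1
echo '[[[0,0,0],[0,0,0.005],0],[[0,0,0],[0,0,0.009],0],[[0,0,0],[0,0,0.009],0],[[0,0,0],[0,0,0.009],0],[[0,0,0],[0,0,0.009],0]]' | python3 jog.py; python3 f.py
echo '[[[0,0,0],[0,0,0.002],0],[[0,0,0],[0,0,0.004],0],[[0,0,0],[0,0,0.004],0],[[0,0,0],[0,0,0.004],0]]' | python3 jog.py; python3 f.py
```

```text
F tool [-0.54 -0.72  1.28] [0.42 0.25 0.32]
clock: 13.3
position: [0.4798, 0.0719, 0.1981]
ee_rot: [0.633, 0.729, 0.197, 0.169]
ft_force: [1.0, 0.2, -0.7]
grip_width: 0.212
grasp_force: 59.0
F tool [-0.18 -0.8   1.16] [0.33 0.49 0.54]
0.02 [ 0.0015 -0.0034  0.0006 -0.0002 -0.0002 -0.016 ]
0.005 [ 0.0015 -0.0034  0.0006 -0.0002 -0.0002 -0.001 ]
0 [ 0.0015 -0.0034  0.0006 -0.0002 -0.0002  0.004 ]
-0.005 [ 0.0015 -0.0034  0.0006 -0.0002 -0.0002  0.009 ]
tip [0.5239 0.0785 0.1211] proj [263.27806529 242.14977413] [358.3825122  213.27123826] lat [-0.0005 -0.0004  0.004 ] [ 0.58 -0.36 -0.72  2.26 -0.38  0.66  0.22]
clock: 14.05
position: [0.4818, 0.0722, 0.1945]
ee_rot: [0.633, 0.729, 0.197, 0.169]
ft_force: [0.1, 0.1, -0.8]
grip_width: 0.215
grasp_force: 59.0
F tool [-0.03 -0.9   1.  ] [0.18 0.35 0.34]
0.02 [ 0.0014 -0.0034  0.0005 -0.0001 -0.0002 -0.02  ]
0.005 [ 0.0014 -0.0034  0.0005 -0.0002 -0.0002 -0.005 ]
0 [ 0.0014 -0.0034  0.0005 -0.0002 -0.0002 -0.    ]
-0.005 [ 0.0014 -0.0034  0.0005 -0.0002 -0.0002  0.005 ]
tip [0.5259 0.0788 0.1176] proj [263.3282972  241.30524811] [358.88116439 214.76189456] lat [-0.0005 -0.0003 -0.    ] [ 0.59 -0.35 -0.73  2.26 -0.37  0.65  0.21]
```

Right at the surface, no force yet. Advance in 2 mm steps.

```bash
for i in 1 2; do echo '[[[0,0,0],[0,0,0.001],0],[[0,0,0],[0,0,0.002],0],[[0,0,0],[0,0,0.002],0],[[0,0,0],[0,0,0.002],0]]' | python3 jog.py|head -1; python3 f.py|grep -E 'F tool|^0 '; done
```

```text
clock: 14.8
F tool [-0.22 -0.48 -0.37] [0.75 0.15 0.52]
0 [ 0.0014 -0.0034  0.0005 -0.0002 -0.0002 -0.002 ]
clock: 15.55
F tool [-0.19 -0.11 -1.35] [0.55 0.71 0.38]
0 [ 0.0014 -0.0034  0.0006 -0.0002 -0.0002 -0.004 ]
```

```bash
echo '[[[0,0,0],[0,0,0.001],0],[[0,0,0],[0,0,0.001],0],[[0,0,0],[0,0,0.001],0],[[0,0,0],[0,0,0.001],0],[[0,0,0],[0,0,0.001],0],[[0,0,0],[0,0,0.001],0]]' | python3 jog.py; python3 f.py|grep -E 'F tool|^0 |tip'; python3 - <<'E'
from fin import *
t=manip.camera("top");s=manip.camera("scene")
cv2.imwrite("pics/crop6.png",np.hstack([cv2.resize(t[200:280,225:305],(400,400),interpolation=2),cv2.resize(s[170:230,330:390],(400,400),interpolation=2)]))
E
```

```text
clock: 16.55
position: [0.4843, 0.0726, 0.1902]
ee_rot: [0.633, 0.729, 0.197, 0.169]
ft_force: [-1.5, 0.0, 0.9]
grip_width: 0.218
grasp_force: 59.2
F tool [ 0.62 -0.68 -1.71] [0.45 0.54 0.66]
0 [ 0.0014 -0.0034  0.0005 -0.0002 -0.0002 -0.0051]
tip [0.5283 0.0791 0.1133] proj [263.38734332 240.23915947] [359.51391448 216.61669343] lat [-0.0005 -0.0003 -0.0051] [ 0.59 -0.34 -0.74  2.26 -0.36  0.63  0.2 ]
```

View pics/crop6.png

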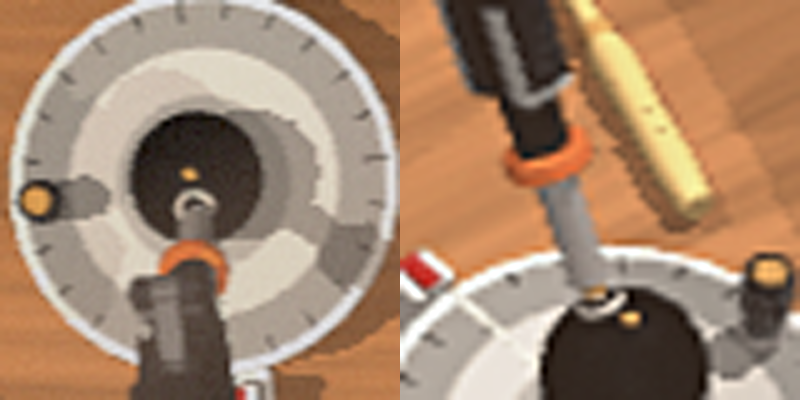

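The tip sits inside the ring in both views (top crop 195,208; scene crop about 597,295), pressing with about 2.8 N.

```bash
python3 -c "
from workcell import manip
print(manip.hand_in())"
```

```text
the job is handed in; nothing more can be done
None
```

I handed the job in at about 17 s, still holding the probe in the ring with the tip about 5 mm in at roughly 2.8 N; the platter had needed about 19° clockwise and ended within about 2° of the index mark (the knob was a quarter turn clockwise from the ring, not counter-clockwise as described), and the hand-in call returned no verdict.

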